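Open the workshop notebook and hang the webcam on its screen

ROBOT

A 7-joint arm with a two-finger parallel gripper is mounted at the origin on the work surface. World frame = base frame: x ahead of the robot, y to its left, z up, the work surface at z = 0. Lengths are in m, angles in rad, forces in N, time in s.
With the tool pointing down it reaches from about 0.35 to 0.9 m from the base axis. Payload 8.1 kg.
Tool frame: the origin (TCP) lies at the very end of the fingers, on their centre line; the grasp point (between the pads) lies 19 mm behind it; z points along the fingers, y is the line along which they close (so a half turn about z gives the same grasp; the last joint's range is limited). The gripper opens to 92 mm and grips with 3 to 60 N. Pads are 19 mm wide; open, the fingers measure 130 mm over their backs; the gripper's body (75 mm by 190 mm) begins 47 mm behind the grasp point.
Start: joints at [-1.299, 0.434, 0.025, 1.573, -0.012, 1.134, -0.075], TCP at [0.229, 0.582, 0.227] pointing down, gripper open.
Joint ranges: [-2.62, 2.62], [-0.44, 2.09], [-1.27, 1.32], [0.08, 2.57], [-1.32, 4.46], [0.12, 2], [-2.74, 2.74]. Speed limits (rad/s): [2.22, 2.22, 3.01, 3.01, 3.14, 3.14, 3.14].

INTERFACE

Orientations are given as a rotation vector (axis times angle).
In Python, from cell import arm gives the robot as it stands.
- The arm moves only by the tool carry_out, never from a script. Its argument "commands" is a list of rows, each a list of 7 numbers: the opening, from 0 (shut) to 1 (fully open), then the shift along the tool's x, y, z each as a share of 0.025 m, from -1 to 1, then the turn, a rotation vector about the tool's x, y, z each as a share of 0.1 rad, from -1 to 1. A call has 1 to 8 rows; each row shifts and turns the commanded pose from where the row before left it, along the tool's axes as they then stand; what a row does not reach is not made up. A row lasts 1/10 s, in which the tool goes at most 50 mm and 8.59 degrees, less where a joint would pass 70% of its speed; a pose out of reach is approached as far as the arm can. A call with a number of a shift or a turn outside -1 to 1 is refused whole. A call with a gripper value outside its range is refused whole. The fingers move at their own pace and stop on an object; "squeeze" is the grip in N (left out, the last holds). Time passes only in rows, so rows that do not move let the fingers close. It gives the time, the measured TCP pose, the force, the opening and the grip force at its end, in the units of the state.
- arm.observe(): the state, without advancing time (a new reading comes with each control period).
- arm.get_image(name): name is "scene" or "top" or "wrist"; returns a dict with "pixels" (420x560x3 uint8, red, green, blue), "range_z" (420x560 float32, m along the optical axis (not along the pixel's ray), 0 where there is no reading), "mtx" (3x3 intrinsics, pixels), "k1" (the pictures are not rectified: a ray, as slopes to the right and down, at radius r is drawn at 1 + k1 r^2 times it, then the intrinsics apply), "R" (3x3) and "t" (3): a world point X has camera coordinates R X + t; the wrist camera has in their place "tool_from_camera" (4x4, takes a point from camera to tool coordinates, whose origin is the TCP and whose axes are the flange's). Camera axes: x right, y down, z forward; pixel columns grow to the right and rows downward; lengths in m; the calibration is good to about 2 mm. A picture is of the moment at which its call begins: read the wrist's pose just before it.
- arm.sign_off(): hands the job in; it is judged then, once.
The state is a dict: "clock": time; "joints": joint angles; "dq": joint speeds; "joint_efforts": joint torques, N m; "position": TCP position; "ee_rot": TCP orientation; "force": force on the tool from outside, world axes, zero at the start; "ft_torque": the same for the moment, N m; "width": opening from 0.0 (shut) to 1.0 (fully open); "gripper_force": force on a finger pad.
Only numpy, scipy, OpenCV 4.12 (cv2) and the standard library are available. Lean on these libraries where they do the work, as an engineer would, in place of code of your own. Each camera call takes 0.05 s, during which the arm holds its last target. There are 200 camera calls.

TASK

Raise the half-shut screen of the notebook computer until it stands open at 105 degrees to the keyboard, then hang the webcam by its clip over the middle of the screen's top edge, lens facing the keyboard side, sitting fully down, and let it go. The screen must still stand at 105 degrees at the end; do not shove the notebook about, force the screen far back, tip the webcam over or disturb the other things on the bench.

Things in the scene. Friction and masses are not known exactly. Their poses are not given: they have to be found in the camera images.
- laptop: compact black notebook computer lying on the bench on four rubber feet, loose, about 1.6 kg. Base 185 (x) x 270 (y) x 23 mm high. Origin: centre of its underside; its x axis points from the user's front edge to the hinge, which lies at x = +82 mm, z = 23 mm. The front edge faces the robot's right (-y), hinge on the left, up to 0.35 rad askew
- screen (a joint): opening angle of the notebook's screen, rad: 0 shut, pi/2 upright, 1.833 = 105 degrees, stop 2.35; starts 0.25 to 0.55. Stiff friction hinge (0.5 N m plus up to 0.3 N m lid weight, some 5 N at the free edge): it stays where left. It can be pushed up by fingertips under its free edge, tool tilted. Pressing hard on the raised screen moves it too
- screen_edge (a point): middle of the screen's free edge (top edge when raised), at mid thickness. The lid is a slab 270 mm wide, 12 mm thick, free edge 172 mm from the hinge line. Axes move with the lid: x from free edge to hinge, y along the edge, z out of the lid's back; the display face is 6 mm to the -z side of this point and 1 mm off the hinge line
- screen_hinge (a point): middle of the hinge line of the screen, axes as for screen_edge
- webcam: black cordless webcam, 70-140 g, standing on the two jaws of its clip, 40 mm high. Body 32 (x) x 64 (y) x 26 mm on jaws 14 mm deep, 5 mm thick, 50 mm wide (y), with a 19 mm slot between, open below. Origin: middle of the jaws' underside; z up, lens looks to -x (to the robot's right, up to 0.8 rad askew). Grip over its ends (closing along y), fingertips above 14 mm to clear the screen's edge
- webcam_seat (a point): middle of the roof of the clip's slot, 14 mm above the webcam's origin; comes to lie on the middle of the screen's top edge. Axes as the webcam
- webcam_lens (a point): front of the lens, 19.5 mm in front (-x) of the webcam's origin and 27 mm above it
- tape: roll of brown packing tape lying flat, 96 mm across, 48 mm high, bystander; origin under its centre. It and the webcam lie on either side of the notebook, which is on which side varies
- mouse: black computer mouse 108 x 60 x 34 mm, bystander at the far right; origin under its centre
- bobbin: olive flanged winding bobbin, 80 mm across, 70 mm high, upright, bystander at the far left; origin under its centre
- screwdriver: screwdriver lying on the bench beyond the notebook, roughly along y, bystander

How it is judged:
On the way, in this order (a step that is already met when the one before it is completed fails the run):
1. the screen is raised past upright (value of joint screen between 1.6 and 2.2 rad), for 0.3 s.
2. the webcam sits on the screen's top edge (distance between webcam_seat and screen_edge below 0.03 m and contact force between webcam and laptop above 0.2 N), for 0.2 s.
At the end, for the whole second after the job is handed in: The screen stands open at 105 degrees (98 to 112); the webcam hangs at rest on its top edge, within 30 mm of the middle, slot astride the edge and its roof down on it (within 8 mm), lens on the display side; the notebook has not moved more than 40 mm (value of joint screen between 1.71 and 1.956 rad and x of webcam_seat in the frame of screen_edge between -0.008 and 0.006 m and y of webcam_seat in the frame of screen_edge between -0.03 and 0.03 m and z of webcam_seat in the frame of screen_edge between -0.008 and 0.008 m and z of webcam_lens in the frame of screen_edge below -0.006 m and contact force between webcam and laptop above 0.2 N and linear speed of webcam below 0.03 m/s and velocity of joint screen between -0.05 and 0.05 rad/s and distance of laptop from where it was at the start of the episode below 0.04 m); the robot touches nothing.
It fails at once if the notebook is shoved more than 40 mm (distance of laptop from where it was at the start of the episode above 0.04 m).
It fails at once if the screen is forced back beyond 126 degrees (value of joint screen above 2.2 rad).
It fails at once if the webcam is tipped over (angle between webcam's own z axis and vertical above 1.1 rad).
It fails at once if the tape roll, mouse, bobbin or screwdriver is moved more than 30 mm (distance of any of tape, mouse, bobbin, screwdriver from where it was at the start of the episode above 0.03 m).
It also fails if it takes over 64 s, if anything falls off the work surface, if the arm or the gripper's body presses on something with over 40 N, if the wrist force passes 120 N, or if a joint passes its speed limit or range.

## Working session

There is one attempt and no reset: what is moved stays moved. The work goes in short steps, Python scripts to look and compute and a tool call to move; the robot and the scene stay as the last step left them, time stands still between calls to the robot, and variables do not carry over. Pictures are saved under pics/ and viewed, at most 10 in all, crops included, and the job is handed in when it is done.

Besides the shell and the picture viewer there is one more tool, called as name(argument=value, ...) on one line, values as JSON. carry_out: Moves the arm, as the interface text tells. Shift numbers are shares of 0.025 m and turn numbers shares of 0.1 rad, none past 1 either way. Its arguments: {"type":"object","properties":{"commands":{"type":"array"},"squeeze":{"type":"number"}},"required":["commands"]}

```bash
ls; mkdir -p pics
cat > h.py <<'E'
import numpy as np, cv2
from scipy.spatial.transform import Rotation as Ro
from cell import arm
def cloud(im, R=None, t=None):
    K=im["mtx"]; h,w=im["range_z"].shape
    u,v=np.meshgrid(np.arange(w),np.arange(h))
    p=cv2.undistortPoints(np.stack([u,v],-1).reshape(-1,1,2).astype(np.float64),K,np.array([im["k1"],0,0,0.])).reshape(h,w,2)
    z=im["range_z"]; c=np.dstack([p*z[...,None],z])
    if "R" in im: W=(c-im["t"])@im["R"]
    else:
        T=im["tool_from_camera"]; s=im["state"]; c=c@T[:3,:3].T+T[:3,3]
        W=c@Ro.from_rotvec(s["ee_rot"]).as_matrix().T+s["position"]
    W[z==0]=np.nan
    return W
def get(n):
    s=arm.observe(); im=arm.get_image(n); im["state"]=s; return im
def save(im,f): cv2.imwrite("pics/"+f,im["pixels"][...,::-1])
E
python3 - <<'E'
from h import *
import pickle
s=arm.observe();print(s)
for n in("scene","top"):
    im=get(n);save(im,n+"0.png");pickle.dump(im,open(n+"0.pkl","wb"));print(im["R"],im["t"],im["mtx"],im["k1"])
E
```

```text
pics
{'clock': 0.0, 'joints': array([-1.29863614,  0.43521406,  0.02500292,  1.574043  , -0.01160557,
        1.13401053, -0.07510833]), 'dq': array([ 1.90418556e-03,  2.59202518e-05,  3.72439956e-04,  7.35644824e-04,
        8.45279886e-04, -5.17063617e-04,  1.71138520e-03]), 'joint_efforts': array([-4.78108996e-04, -6.67849016e+01,  9.84633341e-01, -3.14446270e+01,
       -6.06247270e-02,  4.30548226e-02,  1.98756970e-04]), 'position': array([0.22866868, 0.58114357, 0.22597178]), 'ee_rot': array([-5.85372218e-01, -3.08643173e+00,  2.39277164e-03]), 'force': array([-1.10604305, -0.86497639, -0.39087091]), 'ft_torque': array([ 0.00848705,  0.00251434, -0.02765913]), 'gripper_force': 0.0, 'width': 0.9999186130480991}
[[ 0.44004469  0.8979325   0.00882608]
 [ 0.74149169 -0.3577995  -0.56759986]
 [-0.50650839  0.25631377 -0.82325725]] [-0.28092595 -0.41530765  1.56807108] [[508.69812908   0.         275.17528102]
 [  0.         508.69812908 209.60130014]
 [  0.           0.           1.        ]] -0.10349398944684922
[[-0.01847383 -0.99956611 -0.02294128]
 [-0.99069188  0.02139519 -0.13443159]
 [ 0.1348641   0.02024427 -0.99065728]] [0.02299077 0.6320562  1.18953342] [[440.07412968   0.         278.61323329]
 [  0.         440.07412968 205.88430698]
 [  0.           0.           1.        ]] -0.13590835262140943
```

View pics/scene0.png

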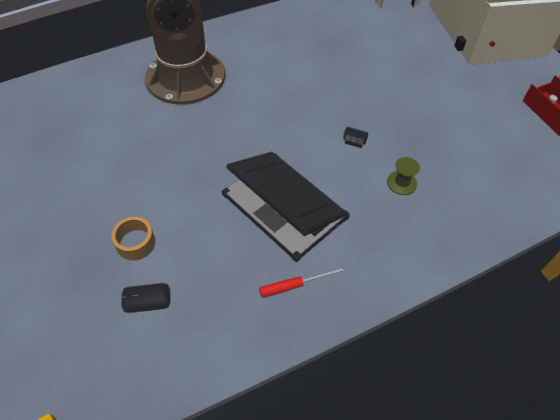

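View pics/top0.png

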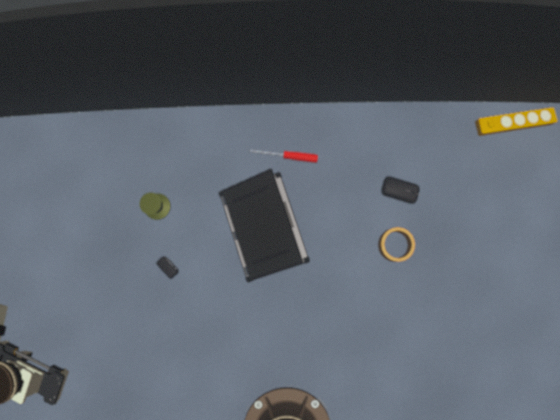

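The scene picture shows the notebook at (285,205), webcam at (356,137), bobbin (403,175), tape (133,238), mouse (146,297) and screwdriver (300,285). In the top view: notebook (263,226), webcam (167,267), with the hinge on the left and free edge on the right.

Run:
```python
from h import *
import pickle
np.set_printoptions(precision=4,suppress=True)
for n in("top","scene"):
    im=pickle.load(open(n+"0.pkl","rb"));W=cloud(im);px=im["pixels"].astype(int)
    g=W[(np.abs(W[...,2])<.012)&(W[...,0]>.2)&(W[...,0]<.8)];print(n,"bench z",np.nanmedian(g[:,2]))
    m=(W[...,2]>.008)&(W[...,0]>.2)&(W[...,0]<.8)&(np.abs(W[...,1])<.45)
    k,l,st,c=cv2.connectedComponentsWithStats(m.astype(np.uint8))
    for i in range(1,k):
        if st[i,4]<40: continue
        P=W[l==i]; r=cv2.minAreaRect(P[:,:2].astype(np.float32))
        print(i,st[i],"rect",r,"zmax",np.percentile(P[:,2],[50,98]),"col",px[l==i].mean(0))
        if st[i,4]>3000:
            # lid plane: high points, RANSAC-ish via trimmed lsq
            Q=P[P[:,2]>.045]
            for _ in range(6):
                A=np.c_[Q[:,:2],np.ones(len(Q))];s=np.linalg.lstsq(A,Q[:,2],rcond=None)[0]
                e=Q[:,2]-A@s;Q=Q[np.abs(e)<max(.003,2*e.std())]
            print("plane",s,"tilt",np.arctan(np.hypot(*s[:2])),"dir",np.arctan2(s[1],s[0]),len(Q),e.std(),
              cv2.boxPoints(cv2.minAreaRect(Q[:,:2].astype(np.float32))))
```

```text
top bench z -0.0003671277657352099
2 [252 151  66  11 319] rect ((0.7851600646972656, -0.008678950369358063), (0.1909106969833374, 0.023829521611332893), 83.50151824951172) zmax [0.0214 0.0304] col [176.5987  68.1254  70.5486]
4 [ 218  168   92  115 6391] rect ((0.5793811082839966, 0.05637340247631073), (0.2744864821434021, 0.18973121047019958), 17.26825714111328) zmax [0.0694 0.1069] col [61.1612 61.9842 63.6708]
plane [ 0.138  -0.4407  0.0207] tilt 0.43259368689728084 dir -1.2674041798313749 4229 0.0016930614392700334 [[ 0.429   0.0845]
 [ 0.4717 -0.0515]
 [ 0.7299  0.0294]
 [ 0.6873  0.1654]]
5 [381 176  39  28 724] rect ((0.6758687496185303, -0.34010612964630127), (0.10967668890953064, 0.059947919100522995), 72.61730194091797) zmax [0.0317 0.0379] col [60.1105 61.2348 64.7127]
9 [139 193  28  26 449] rect ((0.6439828276634216, 0.3706161379814148), (0.060499537736177444, 0.06249992921948433), 28.43387794494629) zmax [0.069  0.0743] col [ 95.0156 100.2249  62.1403]
20 [378 227  37  35 551] rect ((0.5182773470878601, -0.316516637802124), (0.09551939368247986, 0.0949164405465126), 21
[... 923 characters left out ...]
73), (0.06853386759757996, 0.06996119022369385), 28.2810001373291) zmax [0.0675 0.0736] col [74.923  79.7088 44.5516]
16 [ 112  216   43   44 1061] rect ((0.5180001258850098, -0.3178405165672302), (0.09300392866134644, 0.09902831166982651), 74.61190032958984) zmax [0.0389 0.0512] col [121.017   93.0057  59.3723]
19 [260 268  82  30 582] rect ((0.7878121733665466, -0.0064692869782447815), (0.1963118016719818, 0.02545391023159027), 81.20027923583984) zmax [0.0221 0.0292] col [179.0155  63.2302  64.6306]
20 [ 120  283   51   30 1216] rect ((0.6764729619026184, -0.34073400497436523), (0.10891670733690262, 0.05903694033622742), 72.24051666259766) zmax [0.0327 0.0384] col [47.7607 48.3446 52.2352]
```

```bash
cat >> h.py <<'E'
ps=np.deg2rad(17.26); v=np.array([np.cos(ps),np.sin(ps),0]); u=np.array([-np.sin(ps),np.cos(ps),0]); zz=np.array([0,0,1.])
C=np.array([.579,.056,0]); H=C+.082*u+.023*zz
def tool(head,th):  # tool y at heading, z tilted by th toward +x
    y=np.array([np.cos(head),np.sin(head),0]); x=np.cross(y,-zz)
    return np.c_[x,y,-zz]@Ro.from_euler('y',th).as_matrix()
def plan(wps,g,start=None):
    "wps: (pos,R); prints rows of at most .025 m / .1 rad, 1 decimal, rounding carried"
    if start is None:
        s=arm.observe(); p,R=np.array(s["position"]),Ro.from_rotvec(s["ee_rot"]).as_matrix()
    else: p,R=start
    out=[]
    for P,Q in wps:
        p0,R0=p.copy(),R.copy(); w=Ro.from_matrix(R0.T@Q).as_rotvec()
        n=int(np.ceil(max(np.linalg.norm(P-p0)/.024,np.linalg.norm(w)/.095,1)))
        for i in range(1,n+1):
            d=np.round(R.T@(p0+(P-p0)*i/n-p)/.025,2)
            Rt=R0@Ro.from_rotvec(w*i/n).as_matrix()
            r=np.round(Ro.from_matrix(R.T@Rt).as_rotvec()/.1,2)
            d=np.clip(d,-1,1);r=np.clip(r,-1,1)
            p=p+R@(d*.025); R=R@Ro.from_rotvec(r*.1).as_matrix()
            out.append([g]+[float(a)+0. for a in d]+[float(a)+0. for a in r])
    for i in range(0,len(out),8): print("[",",".join("[%s]"%",".join("%g"%a for a in o) for o in out[i:i+8]),"]")
    return p,R
def L(s,z,w=0): return H*[1,1,0]+s*u+w*v+z*zz
E
python3 - <<'E'
from h import *
print(L(-.25,.17),L(-.143,.063))
p,R=plan([(np.array([.45,.3,.25]),tool(ps,0)),(L(-.25,.2),tool(ps,.5)),(L(-.25,.17),tool(ps,.785))],0)
E
```

```text
[ 0.62884699 -0.10443465  0.17      ] [ 0.5970992  -0.00225306  0.063     ]
[ [0,-0.82,-0.48,-0.06,0,0,0.6],[0,-0.86,-0.43,-0.07,0,0,0.59],[0,-0.87,-0.38,-0.06,0,0,0.6],[0,-0.9,-0.33,-0.06,0,0,0.6],[0,-0.91,-0.27,-0.07,0,0,0.59],[0,-0.93,-0.22,-0.06,0,0,0.6],[0,-0.94,-0.17,-0.06,0,0,0.6],[0,-0.95,-0.1,-0.07,-0.01,0.01,0.59] ]
[ [0,-0.95,-0.05,-0.06,0,0,0.6],[0,-0.96,0.01,-0.06,0,0,0.59],[0,-0.95,0.06,-0.07,0,0,0.6],[0,-0.95,0.12,-0.06,0,0,0.6],[0,-0.93,0.18,-0.07,0,0,0.59],[0,-0.93,0.23,-0.06,0,0,0.6],[0,-0.91,0.29,-0.06,0,0,0.6],[0,-0.92,0.11,0.1,0,0.26,0] ]
[ [0,-0.93,0.1,0.09,0,0.27,0],[0,-0.93,0.11,0.05,0,0.26,0],[0,-0.93,0.11,0.03,0,0.26,0],[0,-0.93,0.11,0.01,0,0.27,0],[0,-0.93,0.1,-0.02,0,0.26,0],[0,-0.93,0.11,-0.04,0,0.26,0],[0,-0.93,0.11,-0.07,0,0.26,0],[0,-0.93,0.1,-0.09,0,0.27,0] ]
[ [0,-0.92,0.11,-0.11,0,0.26,0],[0,-0.92,0.11,-0.14,0,0.26,0],[0,-0.92,0.11,-0.16,0,0.27,0],[0,-0.91,0.1,-0.19,0,0.26,0],[0,-0.9,0.11,-0.21,0,0.26,0],[0,-0.91,0.11,-0.24,0,0.27,0],[0,-0.89,0.1,-0.26,0,0.26,0],[0,-0.89,0.11,-0.28,0,0.26,0] ]
[ [0,-0.88,0.11,-0.3,0,0.27,0],[0,-0.87,0.1,-0.33,0,0.26,0],[0,-0.19,0,0.35,0,0.95,0],[0,-0.22,0,0.33,0,0.95,0],[0,-0.26,0.01,0.31,0,0.95,0] ]
```

carry_out(commands=[[0,-0.8,-0.5,-0.05,0,0,0.6],[0,-0.85,-0.45,-0.05,0,0,0.6],[0,-0.9,-0.4,-0.05,0,0,0.6],[0,-0.9,-0.3,-0.05,0,0,0.6],[0,-0.9,-0.3,-0.05,0,0,0.6],[0,-0.9,-0.2,-0.05,0,0,0.6],[0,-0.9,-0.2,-0.05,0,0,0.6],[0,-0.95,-0.1,-0.05,0,0,0.6]])

```text
clock: 0.9
position: [0.3453, 0.4297, 0.2369]
ee_rot: [-1.309, -2.856, -0.0]
force: [-0.5, 0.1, -0.4]
width: 0.355
gripper_force: 0.0
```

carry_out(commands=[[0,-0.95,-0.05,-0.05,0,0,0.6],[0,-0.95,0,-0.05,0,0,0.6],[0,-0.95,0.05,-0.05,0,0,0.6],[0,-0.95,0.1,-0.05,0,0,0.6],[0,-0.95,0.2,-0.05,0,0,0.6],[0,-0.9,0.2,-0.05,0,0,0.6],[0,-0.9,0.3,-0.05,0,0,0.6],[0,-0.9,0.1,0.1,0,0.3,0]])

```text
clock: 1.7
position: [0.4563, 0.2787, 0.2433]
ee_rot: [-1.859, -2.503, -0.03]
force: [-0.6, -0.3, 0.2]
width: 0.005
gripper_force: 0.0
```

carry_out(commands=[[0,-0.9,0.1,0.1,0,0.25,0],[0,-0.9,0.1,0.05,0,0.25,0],[0,-0.9,0.1,0,0,0.25,0],[0,-0.9,0.1,0,0,0.25,0],[0,-0.9,0.1,0,0,0.25,0],[0,-0.9,0.1,-0.05,0,0.25,0],[0,-0.9,0.1,-0.05,0,0.25,0],[0,-0.9,0.1,-0.1,0,0.25,0]])

```text
clock: 2.5
position: [0.527, 0.1115, 0.223]
ee_rot: [-1.758, -2.368, -0.204]
force: [0.0, 0.3, -0.5]
width: 0.007
gripper_force: 0.0
```

carry_out(commands=[[0,-0.9,0.1,-0.1,0,0.25,0],[0,-0.9,0.1,-0.15,0,0.25,0],[0,-0.9,0.1,-0.15,0,0.25,0],[0,-0.9,0.1,-0.2,0,0.25,0],[0,-0.9,0.1,-0.2,0,0.25,0],[0,-0.9,0.1,-0.25,0,0.25,0],[0,-0.9,0.1,-0.25,0,0.25,0],[0,-0.9,0.1,-0.3,0,0.25,0]])

```text
clock: 3.3
position: [0.5995, -0.0587, 0.2044]
ee_rot: [-1.653, -2.227, -0.361]
force: [0.7, -0.6, -0.1]
width: 0.003
gripper_force: 0.0
```

Run:
```python
from h import *
T=tool(ps,.785)
p,R=plan([(L(-.25,.17),T)],0)
print(); plan([(L(-.143,.063),T)],0,(p,R))
```

```text
[ [0,-0.62,0.15,0.09,0.01,0.89,-0.02],[0,-0.63,0.15,0.04,0.01,0.88,-0.01],[0,-0.62,0.14,-0.01,0.01,0.89,-0.02],[0,-0.62,0.15,-0.08,0.01,0.88,-0.01] ]

[ [0,0,0,0.87,0,0,0],[0,0,0,0.86,0,0,0],[0,0,0,0.87,0,0,0],[0,0,0,0.86,0,0,0],[0,0,0,0.87,0,0,0],[0,0,0,0.86,0,0,0],[0,0,0,0.87,0,0,0] ]
```

carry_out(commands=[[0,-0.6,0.15,0.1,0,0.9,0],[0,-0.6,0.15,0,0,0.9,0],[0,-0.6,0.15,0,0,0.85,-0.05],[0,-0.65,0.15,-0.1,0,0.9,0],[0,0,0,0.4,0,0,0],[0,0,0,0,0,0,0]])

```text
clock: 3.9
position: [0.6259, -0.096, 0.1622]
ee_rot: [-1.451, -1.963, -0.602]
force: [0.4, 0.7, -0.5]
width: 0.007
gripper_force: 0.0
```

Run:
```python
from h import *
plan([(L(-.143,.063),tool(ps,.785))],0)
s=arm.observe();print(s["position"],s["joints"])
save(get("scene"),"s1.png")
```

```text
[ [0,-0.01,0,0.93,0,0,0],[0,0,0,0.93,0.01,-0.01,-0.01],[0,-0.01,0,0.93,0,0,0],[0,0,0,0.93,0.01,0,-0.01],[0,-0.01,0,0.93,0,-0.01,0],[0,0,0,0.93,0,0,-0.01] ]
[ 0.62589649 -0.09602529  0.1621547 ] [ 0.23721184  0.85358579  0.29466865  1.28991082 -0.73711782  1.67400656
  0.97586737]
```

View pics/s1.png

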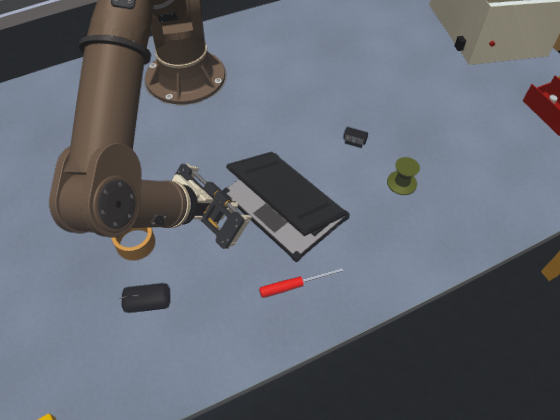

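The gripper is poised at (230,210) facing the lid's free edge, clear of tape and notebook.

carry_out(commands=[[0,0,0,0.9,0,0,0],[0,0,0,0.9,0,0,0],[0,0,0,0.95,0,0,0],[0,0,0,0.95,0,0,0],[0,0,0,0.95,0,0,0],[0,0,0,0.9,0,0,0],[0,0,0,0,0,0,0]])

```text
clock: 4.65
position: [0.5973, 0.0014, 0.0667]
ee_rot: [-1.446, -1.97, -0.603]
force: [0.6, 0.2, -0.3]
width: 0.004
gripper_force: 0.2
```

```bash
cat >> h.py <<'E'
def arc(a,r=.157,th=0,gap=0):
    "TCP so that the tip's +x corner touches the display face at radius r, screen angle a"
    e=-u*np.cos(a)+zz*np.sin(a); nb=u*np.sin(a)+zz*np.cos(a)
    T=tool(ps,th); return H+r*e+nb*(.001-gap)-.0095*T[:,0],T
E
python3 - <<'E'
from h import *
s=arm.observe();d=s["position"]-H;print("s,z,w",d@u,s["position"][2],d@v,s["force"])
aa=np.linspace(.434,1.6,8)[0:]
w=[arc(a,th=.785-(.55)*(a-.43)/1.4) for a in aa]
plan(w,0)
E
```

```text
s,z,w -0.13953363930563317 0.066650661686968 0.0012753721668730695 [ 0.64977491  0.1810894  -0.32961025]
[ [0,0.21,-0.05,-0.73,0.01,-0.02,0.04],[0,0.5,0,-0.15,0,-0.33,0],[0,0.5,0,-0.16,0,-0.32,0],[0,0.52,0,-0.1,0,-0.33,0],[0,0.51,0,-0.11,0,-0.33,0],[0,0.52,0,-0.05,0,-0.33,0],[0,0.52,0,-0.06,0,-0.32,0],[0,0.52,0,0.01,0,-0.33,0] ]
[ [0,0.53,0,-0.01,0,-0.33,0],[0,0.52,0,0.06,0,-0.33,0],[0,0.51,0,0.04,0,-0.32,0],[0,0.51,0,0.11,0,-0.33,0],[0,0.51,0,0.1,0,-0.33,0],[0,0.49,0,0.16,0,-0.33,0],[0,0.5,0,0.15,0,-0.32,0] ]
```

carry_out(commands=[[0,0.2,-0.05,-0.7,0,0,0],[0,0.5,0,-0.15,0,-0.3,0],[0,0.5,0,-0.15,0,-0.35,0],[0,0.5,0,-0.1,0,-0.35,0],[0,0.5,0,-0.1,0,-0.3,0],[0,0.5,0,-0.05,0,-0.35,0]])

```text
clock: 5.25
position: [0.5889, 0.0232, 0.1361]
ee_rot: [-1.547, -2.098, -0.497]
force: [-0.8, -5.4, -0.3]
width: 0.006
gripper_force: 2.3
```

Run:
```python
from h import *
im=get("scene");save(im,"s2.png")
a=np.linspace(.95,1.6,5)
plan([arc(x,th=.785-(.55)*(x-.43)/1.4) for x in a],0)
```

```text
[ [0,0.66,-0.03,0.09,0.07,-0.34,0.05],[0,0.51,0,0.01,0,-0.32,0],[0,0.51,0,0,0,-0.31,0],[0,0.51,0,0.06,0,-0.32,0],[0,0.5,0,0.05,0,-0.32,0],[0,0.5,0,0.11,0,-0.32,0],[0,0.5,0,0.09,0,-0.32,0],[0,0.48,0,0.16,0,-0.32,0] ]
[ [0,0.48,0,0.15,0,-0.32,0] ]
```

View pics/s2.png

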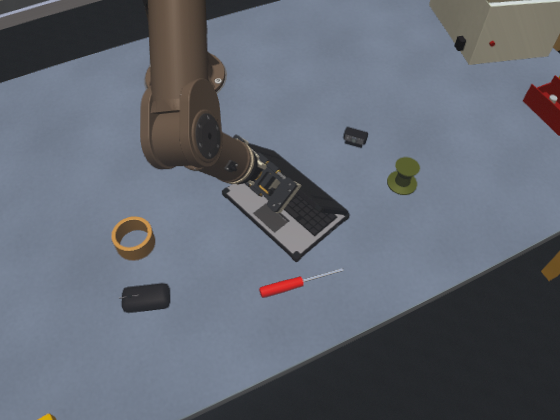

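The lid is rising (keyboard now visible at (300,210)), and the notebook stands where it was.

carry_out(commands=[[0,0.6,-0.05,0.1,0.05,-0.35,0.05],[0,0.5,0,0,0,-0.3,0],[0,0.5,0,0,0,-0.3,0],[0,0.5,0,0.05,0,-0.3,0],[0,0.5,0,0.05,0,-0.3,0],[0,0.5,0,0.1,0,-0.3,0],[0,0.5,0,0.1,0,-0.3,0],[0,0.5,0,0.15,0,-0.3,0]])

```text
clock: 6.1
position: [0.5598, 0.1153, 0.1739]
ee_rot: [-1.68, -2.271, -0.315]
force: [-0.1, -3.4, 1.2]
width: 0.005
gripper_force: 1.8
```

carry_out(commands=[[0,0,0,0,0,0,0],[0,0,0,0,0,0,0]])

```text
clock: 6.3
position: [0.5592, 0.1166, 0.173]
ee_rot: [-1.675, -2.269, -0.316]
force: [0.5, -0.9, 0.0]
width: 0.011
gripper_force: 0.0
```

```bash
cat >> h.py <<'E'
def lid(tag=None):
    for n in("scene","top"):
        im=get(n); W=cloud(im); 
        if tag: save(im,tag+n+".png")
        D=W-H; S=D@u; V=D@v; Z=W[...,2]
        for name,sl in (("near",(-.13,-.1)),("far",(.1,.13))):
            m=(V>sl[0])&(V<sl[1])&(Z>.05)&(Z<.215)&(S>-.1)&(S<.13)
            q=np.c_[S[m],Z[m]-.023]
            if len(q)>20:
                h=q[q[:,1]>.165-.02]
                print(n,name,len(q),"top: z",np.percentile(q[:,1],98),"S mean at top",np.median(h[:,0]),np.ptp(h[:,0]) if len(h) else 0)
                # line fit in S,z
                c=np.median(q,0);vx,vy,x0,y0=cv2.fitLine(q.astype(np.float32),cv2.DIST_HUBER,0,.001,.001).ravel()
                print("   angle",np.arctan2(abs(vy),-vx*np.sign(vy)),"offset mm",1e3*(x0*abs(vy)-y0*vx*np.sign(vy)))
        m=(V>-.13)&(V<.13)&(Z<.035)&(Z>.015)&(S<-.03)&(S>-.2)
        b=W[m][:,:2]
        if len(b)>50: print(n,"base rect",cv2.minAreaRect(b.astype(np.float32)))
E
python3 - <<'E'
from h import *
s=arm.observe();d=s["position"]-H;print("s,z,w",d@u,d[2],d@v,s["force"],s["joints"])
lid("a")
E
```

```text
s,z,w -0.018299611899214228 0.14997056877360823 -0.0009425589650072168 [ 0.46875737 -0.89739539  0.03666851] [-0.32213091  0.48230394  0.36538863  1.75406035 -0.5829135   1.13500399
  0.61942455]
scene near 139 top: z 0.12242096806358924 S mean at top nan 0
   angle 1.5257924 offset mm 2.205895
scene far 452 top: z 0.17409647437888193 S mean at top -0.005221761426937722 0.014781318282177935
   angle 1.520411 offset mm 2.7966828
scene base rect ((0.5852003693580627, 0.03610615432262421), (0.26013100147247314, 0.14549142122268677), 17.34075355529785)
top near 26 top: z 0.1743172175497015 S mean at top 0.0020792022544139253 0.011621022461613263
   angle 0.10895221 offset mm 170.49617
top far 76 top: z 0.17578329588890307 S mean at top -0.0012522167238249956 0.012456468478566067
   angle 1.6222936 offset mm -9.989435
top base rect ((0.5744766592979431, 0.037107914686203), (0.27941787242889404, 0.05606493353843689), 39.321556091308594)
  return _methods._mean(a, axis=axis, dtype=dtype,
  ret = ret.dtype.type(ret / rcount)
```

Run:
```python
from h import *
a=np.linspace(1.58,1.825,3)
plan([arc(x,r=.155,th=.41-.18*(x-1.5)/.33) for x in a],0)
```

```text
[ [0,0.51,0.05,0.1,-0.02,-0.09,-0.05],[0,0.69,0,0.3,0,-0.67,0],[0,0.67,0,0.33,0,-0.67,0] ]
```

carry_out(commands=[[0,0.5,0,0.1,0,-0.1,0],[0,0.35,0,0.15,0,-0.35,0],[0,0.35,0,0.15,0,-0.35,0],[0,0.35,0,0.15,0,-0.3,0],[0,0.3,0,0.15,0,-0.3,0],[0,0,0,0,0,0,0],[0,0,0,0,0,0,0]])

```text
clock: 7.1
position: [0.5441, 0.1641, 0.1703]
ee_rot: [-1.748, -2.367, -0.202]
force: [0.3, -0.2, -0.6]
width: 0.004
gripper_force: 0.0
```

```bash
python3 - <<'E' 2>/dev/null
from h import *
s=arm.observe();d=s["position"]-H;R=Ro.from_rotvec(s["ee_rot"]).as_matrix();c=d+.0095*R[:,0]
print("s,z,w",d@u,d[2],d@v,"tip angle",np.arctan2(c[2],-(c@u))-.001/.155,s["force"])
lid("b")
plan([arc(1.83,r=.155,th=.23)],0)
E
```

```text
s,z,w 0.03156057328266056 0.1473052276633763 -0.0012840650479877156 tip angle 1.830702375255025 [ 0.25298516 -0.2355356  -0.63791477]
scene near 371 top: z 0.15058714197109613 S mean at top 0.045845946022623194 0.006215645416174316
   angle 1.8522527 offset mm 1.6362816
scene far 605 top: z 0.1653616064084036 S mean at top 0.04696180165713491 0.02143729806191222
   angle 1.8445766 offset mm 1.736978
scene base rect ((0.5853306651115417, 0.03560696542263031), (0.2599492371082306, 0.146553173661232), 17.201032638549805)
top far 38 top: z 0.1681147642961329 S mean at top 0.0504594113529145 0.01722188303278696
   angle 2.3006768 offset mm -69.633705
top base rect ((0.5855783224105835, 0.035502418875694275), (0.25960344076156616, 0.1464059054851532), 17.230417251586914)
[ [0,0.04,0.05,0,-0.03,-0.06,-0.04] ]
```

Run:
```python
from h import *
p=arm.observe()["position"]
T=tool(ps,0)
plan([(p-.04*u,tool(ps,.23)),(p-.04*u+.12*zz,T),(L(.12,.29,-.02),tool(ps,0)),(np.array([.466,.327,.2]),tool(np.deg2rad(44),0))],1)
```

```text
[ [1,-0.78,0,-0.19,-0.01,-0.03,-0.02],[1,-0.78,0,-0.18,-0.02,-0.03,-0.02],[1,0.18,0,-0.78,0,-0.38,0],[1,0.16,0,-0.78,0,-0.39,0],[1,0.12,0,-0.8,0,-0.38,0],[1,0.09,0,-0.79,0,-0.38,0],[1,0.06,0,-0.8,0,-0.38,0],[1,0.03,0,-0.8,0,-0.39,0] ]
[ [1,0.86,-0.12,0,0,0,0],[1,0.87,-0.13,0,0,0,0],[1,0.86,-0.12,0.01,0,0,0],[1,0.87,-0.13,0,0,0,0],[1,0.86,-0.12,0,0,0,0],[1,0.86,-0.13,0,0,0,0],[1,0.6,-0.05,0.6,0,0,-0.78],[1,0.61,0,0.6,0,0,-0.78] ]
[ [1,0.6,0.04,0.6,0,0,-0.78],[1,0.6,0.09,0.6,0,0,-0.77],[1,0.59,0.14,0.6,0,0,-0.78],[1,0.58,0.18,0.6,0,0,-0.78] ]
```

carry_out(commands=[[0,-0.8,0,-0.2,0,0,0],[0,-0.8,0,-0.2,0,0,0],[0,0.1,0,-0.8,0,-0.4,0],[0,0.1,0,-0.8,0,-0.4,0],[0,0.1,0,-0.8,0,-0.4,0],[0,0.1,0,-0.8,0,-0.4,0],[1,0.05,0,-0.8,0,-0.4,0],[1,0.05,0,-0.8,0,-0.4,0]])

```text
clock: 8.0
position: [0.5581, 0.1196, 0.2921]
ee_rot: [1.867, 2.523, -0.011]
force: [0.1, 0.8, -1.0]
width: 0.134
gripper_force: 0.0
```

carry_out(commands=[[1,0.85,-0.1,0,0,0,0],[1,0.85,-0.1,0,0,0,0],[1,0.85,-0.15,0,0,0,0],[1,0.9,-0.15,0,0,0,0],[1,0.9,-0.1,0,0,0,0],[1,0.9,-0.1,0,0,0,0],[1,0.6,0,0.6,0,0,-0.8],[1,0.6,0,0.6,0,0,-0.8]])

```text
clock: 8.8
position: [0.4928, 0.2694, 0.2603]
ee_rot: [1.655, 2.669, -0.008]
force: [-0.9, -0.5, -0.1]
width: 0.824
gripper_force: 0.0
```

carry_out(commands=[[1,0.6,0.05,0.6,0,0,-0.8],[1,0.6,0.1,0.6,0,0,-0.75],[1,0.6,0.15,0.6,0,0,-0.75],[1,0.6,0.2,0.6,0,0,-0.75],[1,0,0,0,0,0,0],[1,0,0,0,0,0,0]])

```text
clock: 9.4
position: [0.4707, 0.325, 0.2003]
ee_rot: [1.238, 2.887, -0.011]
force: [0.1, 0.0, -0.2]
width: 1.003
gripper_force: 0.0
```

```bash
python3 - <<'E' 2>/dev/null
from h import *
np.set_printoptions(precision=4,suppress=True)
print(arm.observe()["position"],arm.observe()["ee_rot"])
im=get("wrist");save(im,"w1.png")
W=cloud(im)
m=(W[...,2]>.034)&(W[...,2]<.05)&(np.abs(W[...,0]-.466)<.06)&(np.abs(W[...,1]-.327)<.06)
P=W[m];print(m.sum(),cv2.minAreaRect(P[:,:2].astype(np.float32)),np.median(P[:,2]))
ys,xs=np.nonzero(m);print(xs.min(),xs.max(),ys.min(),ys.max())
lid("c")
E
```

```text
[0.4707 0.325  0.2003] [ 1.2382  2.8871 -0.0111]
2184 ((0.46645042300224304, 0.329323947429657), (0.0629366934299469, 0.0352449007332325), 43.05513381958008) 0.04100486987838095
248 313 163 199
scene near 476 top: z 0.16447796018880126 S mean at top 0.047322906301011367 0.019719657469247927
   angle 1.8514572 offset mm 2.3165867
scene far 611 top: z 0.16541213780724145 S mean at top 0.0469208232100873 0.01985259388903931
   angle 1.8522921 offset mm 1.0791756
scene base rect ((0.5853645205497742, 0.03550770878791809), (0.2598540484905243, 0.1468966007232666), 17.32349395751953)
top near 302 top: z 0.16502969147329558 S mean at top 0.048947208777692805 0.016533603318225523
   angle 1.865883 offset mm -0.24380162
top far 277 top: z 0.16553606426676368 S mean at top 0.04818560261327717 0.017167410867107928
   angle 1.8581139 offset mm 0.09454787
top base rect ((0.5854435563087463, 0.03565084934234619), (0.2595632076263428, 0.1467045247554779), 17.1761417388916)
```

View pics/w1.png

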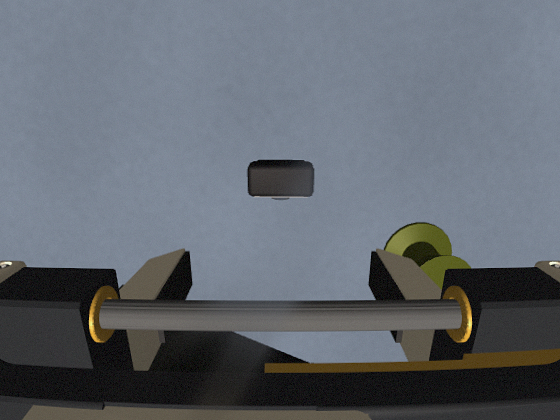

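The webcam is at (281,179), lens on its lower side (281,198), bobbin at (425,255), well clear of the fingers.

Run:
```python
from h import *
t=np.array([.4665,.329,.019]);T=tool(np.deg2rad(43.1),0)
p,R=plan([(t*[1,1,0]+.06*zz,T)],1); plan([(t,T)],1,(p,R))
```

```text
[ [1,0.04,0,0.94,-0.01,0.01,0.01],[1,0.05,0,0.94,0,0,0.02],[1,0.04,0,0.94,-0.01,0.01,0.01],[1,0.04,-0.01,0.94,-0.01,0,0.01],[1,0.05,0,0.94,-0.01,0.01,0.02],[1,0.04,-0.01,0.94,0,0,0.01] ]
[ [1,0,0,0.82,0,0,0],[1,0,0,0.82,0,0,0] ]
```

carry_out(commands=[[1,0.05,0,0.9,0,0,0],[1,0.05,0,0.95,0,0,0],[1,0.05,0,0.95,0,0,0.05],[1,0.05,0,0.95,0,0,0.05],[1,0.05,0,0.95,0,0,0],[1,0,0,0.95,0,0,0],[1,0,0,0.5,0,0,0],[1,0,0,0,0,0,0]])

```text
clock: 10.35
position: [0.4653, 0.3286, 0.0454]
ee_rot: [-1.25, -2.882, 0.013]
force: [0.2, 0.7, 0.0]
width: 1.002
gripper_force: 0.0
```

Run:
```python
from h import *
s=arm.observe();print(s["position"],s["force"])
t=np.array([.4665,.329,.019]);T=tool(np.deg2rad(43.1),0)
plan([(t,T)],1)
```

```text
[0.46527199 0.32864581 0.04542903] [0.24292457 0.6559132  0.04901342]
[ [1,-0.01,0.03,0.53,-0.04,0.02,0],[1,-0.01,0.02,0.53,-0.04,0.01,0] ]
```

carry_out(commands=[[1,0,0,0.5,0,0,0],[1,0,0,0.5,0,0,0],[1,0,0,0.05,0,0,0],[0,0,0,0,0,0,0],[0,0,0,0,0,0,0],[0,0,0,0,0,0,0],[0,0,0,0,0,0,0],[0,0,0,0,0,0,0]], squeeze=15)

```text
clock: 11.15
position: [0.4657, 0.3297, 0.0205]
ee_rot: [1.248, 2.882, -0.009]
force: [0.3, -0.2, 2.0]
width: 0.698
gripper_force: 15.0
```

carry_out(commands=[[0,0,0,0,0,0,0],[0,0,0,0,0,0,0],[0,0,0,0,0,0,0]])

```text
clock: 11.45
position: [0.4656, 0.3297, 0.0204]
ee_rot: [1.248, 2.883, -0.009]
force: [-1.1, -0.7, 5.5]
width: 0.698
gripper_force: 15.0
```

```bash
cat >> h.py <<'E'
A=1.853; e=-u*np.cos(A)+zz*np.sin(A); nb=u*np.sin(A)+zz*np.cos(A); E0=H+.172*e+.007*nb
E
python3 - <<'E'
from h import *
p=arm.observe()["position"]
print(E0)
T=tool(ps,-.282)
plan([(p+.2*zz,tool(np.deg2rad(43.1),0)),(E0+.07*e,T)],0)
E
```

```text
[0.53846359 0.18646817 0.18624708]
[ [0,0,0,-0.89,-0.01,0,0],[0,0,-0.01,-0.89,0,0.01,0],[0,-0.01,0,-0.89,-0.01,0,0],[0,0,0,-0.89,0,0,0.01],[0,0,-0.01,-0.88,-0.01,0.01,0],[0,0,0,-0.89,0,0,0],[0,0,0,-0.89,-0.01,0,0],[0,0,0,-0.89,-0.01,0,0] ]
[ [0,0,0,-0.89,0,0.01,0],[0,-0.78,-0.21,-0.19,0.09,-0.4,0.64],[0,-0.8,-0.16,-0.15,0.09,-0.39,0.64],[0,-0.82,-0.1,-0.13,0.09,-0.4,0.64],[0,-0.82,-0.06,-0.09,0.09,-0.4,0.64],[0,-0.83,0,-0.05,0.09,-0.39,0.64],[0,-0.83,0.04,-0.03,0.09,-0.4,0.64],[0,-0.82,0.11,0.01,0.1,-0.4,0.64] ]
```

carry_out(commands=[[0,0,0,-0.5,0,0,0],[0,0,0,-0.9,0,0,0],[0,0,0,-0.9,0,0,0],[0,0,0,-0.9,0,0,0],[0,0,0,-0.9,0,0,0],[0,0,0,-0.9,0,0,0],[0,0,0,-0.9,0,0,0],[0,0,0,-0.9,0,0,0]])

```text
clock: 12.25
position: [0.4655, 0.3302, 0.1915]
ee_rot: [1.248, 2.883, -0.01]
force: [0.0, -0.1, -1.2]
width: 0.695
gripper_force: 15.0
```

carry_out(commands=[[0,0,0,-0.9,0,0,0],[0,0,0,-0.9,0,0,0],[0,0,0,-0.3,0,0,0],[0,-0.8,-0.2,-0.2,0.1,-0.4,0.65],[0,-0.8,-0.15,-0.15,0.1,-0.4,0.65],[0,-0.8,-0.1,-0.15,0.1,-0.4,0.65],[0,-0.8,-0.05,-0.1,0.1,-0.4,0.65]])

```text
clock: 12.95
position: [0.5045, 0.2597, 0.2627]
ee_rot: [1.545, 2.577, -0.163]
force: [0.3, 0.1, -1.4]
width: 0.697
gripper_force: 15.0
```

Run:
```python
from h import *
s=arm.observe();print(s["position"],s["width"],s["force"])
plan([(E0+.06*e,tool(ps,-.282))],0)
```

```text
[0.50447826 0.25966614 0.26265888] 0.6974846580907947 [ 0.27143953  0.06660299 -1.4267997 ]
[ [0,-0.8,-0.01,0.39,0.06,-0.37,0.63],[0,-0.79,0.04,0.42,0.06,-0.36,0.62],[0,-0.76,0.09,0.45,0.06,-0.37,0.63] ]
```

carry_out(commands=[[0,-0.75,0,0.2,0.05,-0.35,0.6],[0,-0.75,0.05,0.2,0.05,-0.35,0.6],[0,-0.7,0.1,0.2,0.05,-0.35,0.6],[0,0,0,0,0,0,0],[0,0,0,0,0,0,0]])

```text
clock: 13.45
position: [0.5312, 0.211, 0.2587]
ee_rot: [1.711, 2.355, -0.236]
force: [-0.5, -0.0, -0.5]
width: 0.69
gripper_force: 15.0
```

```bash
python3 - <<'E' 2>/dev/null
from h import *
np.set_printoptions(precision=4,suppress=True)
s=arm.observe();print(s["position"],s["width"],s["force"])
plan([(E0+.04*e,tool(ps,-.282))],0)
for n in("wrist","top","scene"):
    im=get(n);save(im,"p_%s.png"%n);W=cloud(im);D=W-E0
    S=D@nb;X=D@e;V=D@v   # lid frame: across, along e, along edge
    for nm,m in (("edge near",(V>-.125)&(V<-.06)),("edge far",(V>.06)&(V<.125))):
        m=m&(np.abs(S)<.02)&(np.abs(X)<.012)
        if m.sum()>10: print(n,nm,m.sum(),"X",np.percentile(X[m],[90,98]),"S",np.percentile(S[m&(X>-.004)],[5,50,95]) if (m&(X>-.004)).sum() else 0)
    # ends of lid
    m=(np.abs(S)<.012)&(np.abs(X+.05)<.03)&(np.abs(V)<.16)
    if m.sum()>50: print(n,"V ends",np.percentile(V[m],[1,99]))
lid()
E
```

```text
[0.5312 0.211  0.2587] 0.689609764676998 [-0.5258 -0.0432 -0.5461]
[ [0,-0.09,-0.01,0.73,0.02,-0.04,0.06],[0,-0.1,-0.01,0.74,0.02,-0.04,0.06] ]
wrist edge near 1789 X [0.0021 0.0026] S [-0.0055  0.0007  0.0057]
wrist edge far 1745 X [0.002  0.0026] S [-0.0056  0.0006  0.0054]
wrist V ends [-0.1322  0.1291]
top edge near 167 X [0.0015 0.0031] S [-0.0063 -0.0012  0.0055]
top edge far 149 X [0.0014 0.0026] S [-0.0079 -0.0029  0.0039]
top V ends [-0.1324  0.1321]
scene edge near 151 X [0.0005 0.0019] S [-0.0073 -0.0021  0.0049]
scene edge far 203 X [0.0012 0.0025] S [-0.0089 -0.0032  0.005 ]
scene V ends [-0.1324  0.1318]
scene near 479 top: z 0.16458614369897956 S mean at top 0.04770150512196081 0.02110616596791995
   angle 1.8563895 offset mm 1.5728511
scene far 614 top: z 0.1645452200820513 S mean at top 0.04697826254969116 0.020801222494079896
   angle 1.8471619 offset mm 1.1995789
scene base rect ((0.5852627754211426, 0.035810135304927826), (0.2599264979362488, 0.14604921638965607), 17.242321014404297)
top near 305 top: z 0.1653370735430875 S mean at top 0.04921814247991896 0.016490438224380406
   angle 1.8624876 offset mm 0.09525195
top far 284 top: z 0.16553979349077463 S mean at top 0.04872772315544428 0.01690937269592486
   angle 1.8544359 offset mm 0.17597713
top base rect ((0.5855410695075989, 0.03566072881221771), (0.2597085237503052, 0.14660048484802246), 17.193714141845703)
```

View pics/p_wrist.png

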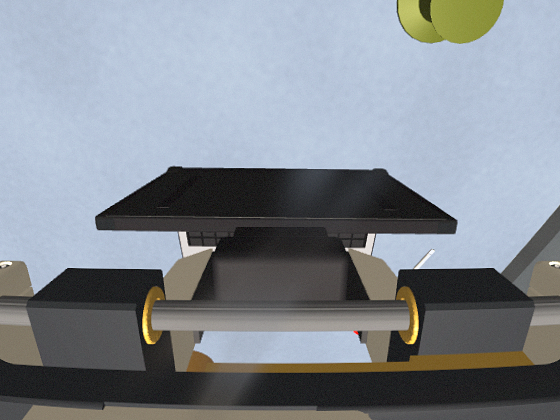

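The webcam in the jaws covers (280,265) with the screen's top edge at row ~225, centred between (97,222) and (456,226). I check the webcam's pose in the tool frame.

```bash
python3 - <<'E' 2>/dev/null
from h import *
np.set_printoptions(precision=4,suppress=True)
for n in("wrist","scene","top"):
    im=get(n);W=cloud(im);s=im["state"];R=Ro.from_rotvec(s["ee_rot"]).as_matrix()
    T=(W-s["position"])@R
    m=(np.abs(T[...,1])<.026)&(np.abs(T[...,0])<.03)&(T[...,2]>-.03)&(T[...,2]<.03)
    q=T[m]; print(n,len(q),np.percentile(q,[1,50,99],axis=0) if len(q) else 0)
    if n=="wrist":
        for z0 in np.arange(-.025,.03,.006):
            k=q[np.abs(q[:,2]-z0)<.003]
            if len(k)>5: print(" z%.3f"%z0,len(k),np.percentile(k[:,0],[5,50,95]))
plan([(E0+.0235*e-.0005*nb,tool(ps,-.282))],0)
E
```

```text
wrist 8026 [[-0.0063 -0.0254 -0.022 ]
 [ 0.0116  0.0002 -0.0202]
 [ 0.0169  0.0254  0.0162]]
 z-0.025 91 [-0.0045  0.0038  0.012 ]
 z-0.019 5561 [-0.0053  0.0065  0.0158]
 z-0.013 631 [0.016  0.0165 0.0169]
 z-0.007 541 [0.0161 0.0165 0.0169]
 z-0.001 288 [0.0161 0.0165 0.0169]
 z0.005 319 [0.0146 0.015  0.0154]
 z0.011 378 [0.0147 0.0151 0.0154]
 z0.017 217 [0.0147 0.0151 0.0154]
scene 453 [[-0.0206 -0.0252 -0.0213]
 [-0.0133  0.0011 -0.0094]
 [ 0.0131  0.0251  0.0202]]
top 338 [[-0.0208 -0.0252 -0.0216]
 [-0.0135 -0.     -0.0163]
 [ 0.0145  0.0253  0.0201]]
[ [0,-0.06,-0.01,0.71,0.02,-0.03,0.04],[0,-0.06,-0.02,0.72,0.01,-0.02,0.03],[0,-0.06,-0.01,0.71,0.02,-0.03,0.04] ]
```

carry_out(commands=[[0,-0.05,0,0.7,0,0,0],[0,-0.05,0,0.7,0,0,0.05],[0,-0.05,0,0.5,0,0,0.05],[0,0,0,0,0,0,0],[0,0,0,0,0,0,0]])

```text
clock: 14.35
position: [0.5371, 0.1949, 0.2148]
ee_rot: [1.724, 2.343, -0.233]
force: [-0.1, 0.6, -1.1]
width: 0.694
gripper_force: 15.0
```

```bash
cat > chk.py <<'E'
from h import *
np.set_printoptions(precision=4,suppress=True)
im=get("wrist");W=cloud(im);s=im["state"];R=Ro.from_rotvec(s["ee_rot"]).as_matrix()
T=(W-s["position"])@R; D=s["position"]-E0
print("tcp rel edge: S,X,V",D@nb,D@e,D@v,"force",s["force"], "tilt vs e",np.arccos(-R[:,2]@e),"yaw",R[:,1]@u)
for a,b in((-.11,-.07),(.07,.11)):
    m=(T[...,1]>a)&(T[...,1]<b)&(np.abs(T[...,0])<.02)&(T[...,2]>-.02)&(T[...,2]<.05)
    q=T[m]
    if len(q)>9: k=q[q[:,2]<q[:,2].min()+.006];print(len(q),"edge in tool: z",np.percentile(k[:,2],[2,10]),"x",np.percentile(k[:,0],[5,50,95]))
E
python3 chk.py; python3 -c "
from h import *
plan([(E0+.006*e,tool(ps,-.282))],0)"
```

```text
tcp rel edge: S,X,V 0.00022066641058127184 0.029763362997899268 0.0012023233582208988 force [-0.0651  0.5686 -1.1128] tilt vs e 0.008655343489984153 yaw 0.00161918932071403
1911 edge in tool: z [0.0268 0.0273] x [-0.0058  0.0003  0.0052]
1822 edge in tool: z [0.0276 0.0281] x [-0.0056  0.0003  0.0048]
[ [0,-0.01,-0.03,0.48,0.03,-0.04,0],[0,-0.01,-0.03,0.48,0.02,-0.04,0.01] ]
```

carry_out(commands=[[0,0,0,0.2,0,-0.05,0],[0,0,0,0.2,0,-0.05,0],[0,0,0,0.2,0,0,0],[0,0,0,0.1,0,0,0],[0,0,0,0.1,0,0,0],[0,0,0,0,0,0,0],[0,0,0,0,0,0,0]])

```text
clock: 15.1
position: [0.5387, 0.1896, 0.1953]
ee_rot: [1.718, 2.336, -0.241]
force: [0.1, 0.2, -2.6]
width: 0.699
gripper_force: 15.0
```

```bash
python3 chk.py
```

```text
tcp rel edge: S,X,V 0.00023170229077565242 0.009499359712000362 0.0011692399579497634 force [ 0.0852  0.1937 -2.5804] tilt vs e 0.00511837911167111 yaw 0.0016142670000801032
3079 edge in tool: z [0.0067 0.0071] x [-0.0052  0.0009  0.0057]
3062 edge in tool: z [0.0074 0.0079] x [-0.0059  0.0005  0.0054]
```

carry_out(commands=[[0,0,0,0.05,0,0,0],[0,0,0,0,0,0,0],[1,0,0,0,0,0,0],[1,0,0,0,0,0,0],[1,0,0,0,0,0,0],[1,0,0,0,0,0,0],[1,0,0,0,0,0,0]])

```text
clock: 15.85
position: [0.5388, 0.1893, 0.1941]
ee_rot: [1.718, 2.336, -0.241]
force: [0.4, 0.5, 0.1]
width: 0.993
gripper_force: 0.0
```

carry_out(commands=[[1,0,0,-0.2,0,0,0],[1,0,0,-0.4,0,0,0],[1,0,0,-0.6,0,0,0],[1,0,0,-0.8,0,0,0],[1,0,0,-0.8,0,0,0],[1,0,0,-0.8,0,0,0],[1,0,0,0,0,0,0],[1,0,0,0,0,0,0]])

```text
clock: 16.65
position: [0.531, 0.2136, 0.281]
ee_rot: [1.718, 2.336, -0.24]
force: [-0.2, -0.2, -0.7]
width: 1.001
gripper_force: 0.0
```

```bash
python3 - <<'E' 2>/dev/null
from h import *
np.set_printoptions(precision=4,suppress=True)
lid("f")
im=get("wrist");save(im,"fw.png");W=cloud(im);D=W-E0;S,X,V=D@nb,D@e,D@v
m=(np.abs(V)<.045)&(X>.008)&(X<.05)&(np.abs(S)<.04)
print(m.sum(),"webcam X,S,V pct",np.percentile(X[m],[5,50,99]),np.percentile(S[m],[1,50,99]),np.percentile(V[m],[1,99]))
m=(np.abs(V)>.06)&(np.abs(V)<.12)&(np.abs(S)<.02)&(np.abs(X)<.012);print("edge X",np.percentile(X[m],[90,98]),np.percentile(S[m],[5,95]))
E
```

```text
scene near 477 top: z 0.1645858173300415 S mean at top 0.04754525488545669 0.02102214216862059
   angle 1.863004 offset mm 0.92588925
scene far 619 top: z 0.16508259609385434 S mean at top 0.04682771053874016 0.020489829358286152
   angle 1.8485965 offset mm 1.1917483
scene base rect ((0.5852343440055847, 0.035904474556446075), (0.2599315643310547, 0.14624662697315216), 17.210718154907227)
top near 306 top: z 0.16559124119935326 S mean at top 0.04938779633285837 0.016193356439114154
   angle 1.8629913 offset mm 0.49798563
top far 283 top: z 0.16560207459833629 S mean at top 0.04848609835104814 0.01632796048399863
   angle 1.8578339 offset mm -0.20294264
top base rect ((0.5854980945587158, 0.03562237322330475), (0.25954216718673706, 0.146783709526062), 17.2191104888916)
4176 webcam X,S,V pct [0.0157 0.0269 0.0287] [-0.016   0.0046  0.0176] [-0.0284  0.0322]
edge X [0.002  0.0026] [-0.0052  0.0058]
```

View pics/fw.png

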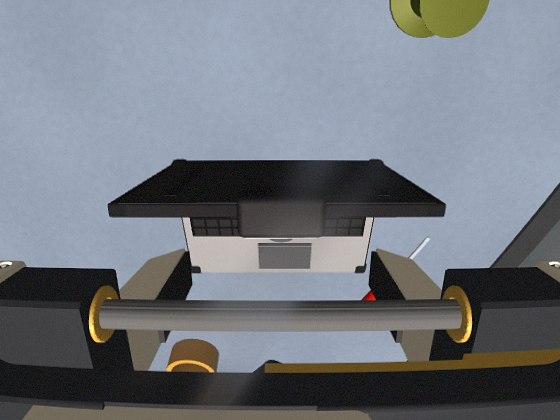

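The webcam (280,218) sits centred on the screen's top edge with its lens toward the keyboard. Its top is 26 mm above the edge, which is the body height, so it is fully down. The screen is at about 1.855 rad.

```bash
python3 -c "
from cell import arm
print(arm.sign_off())"
```

```text
the job is handed in; nothing more can be done
None
```

I raised the screen to about 106° (98–112° allowed), hung the webcam fully down over the middle of its top edge with the lens facing the keyboard, let it go and handed the job in; the notebook did not move measurably, and no verdict was returned.

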